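Ready the bench mixer: undo the transport cap of unknown thread and fit the collars

TASK

Make the mixer ready for use: undo the orange transport cap from its spindle (the thread may be left-hand or right-hand, so feel which way it comes loose) and stand it upright in the steel parts tray. Then slide the wide blue collar down the spindle fully home on the deck, and the narrow green collar down on top of it. Leave the flasks and the other things on the bench standing where they are.

Things in the scene. Friction and masses are not known exactly. Their poses are not given: they have to be found in the camera images.
- mixer: White bench mixer, fixed (place and yaw vary). Origin: on the worktop, below the spindle axis; z up. Body x -66 to 112 mm, y -65 to 65 mm. The deck (x -66 to 68) is flat at z = 38 mm, with a black rubber pad, 92 mm across, up to z = 40 round the spindle; behind it a control head (x 68 to 112) rises to z = 94 mm.
- spindle_foot (a point): Centre of the spindle where it meets the deck pad, 40 mm above the worktop; axes as the mixer's. The wide collar's underside comes home here. The steel shaft, 30 mm in diameter, is 30 mm high from here, its top 4 mm tapered.
- spindle_top (a point): Top centre of the spindle, 46 mm above its foot. Over the shaft (under the cap at the start) are a neck 16 mm thick and a lug head, nowhere wider than 33 mm across. Its lug thread may be right-hand (the cap loosens anticlockwise from above) or left-hand (loosens clockwise); this changes from run to run and cannot be seen while the cap is on.
- transport_cap: Orange cap, about 60 g, locked on the spindle at the start, its x axis within 3 degrees of the mixer's. Origin: centre of its lower rim, 66 mm above the worktop while it is on; z up. Locked, it has about 2 mm of lift play and some 5 degrees of turn play, then a hard stop the wrong way. The right way it turns almost freely (under 0.1 N m).
- cap_wing (a point): Middle of the cap's wing, 40 mm above the cap's lower rim; axes as the cap's. The wing is 14 mm thick (along x), 44 mm long (along y), 28 mm high; the round skirt below it is 41 mm in diameter and 26 mm high. Turned 62 degrees the right way, the cap lifts straight off; at about 97 degrees it meets another stop; 80 degrees is best. It must rise 20 mm to clear the head.
- wide_collar: Blue plastic ring, outer diameter 64 mm, bore 36 mm, 16 mm high, about 100 g, lying flat on the worktop at the start. Origin: centre of the underside, z up.
- narrow_collar: Green plastic ring, outer diameter 52 mm, bore 36 mm, 12 mm high, about 60 g, lying flat on the worktop at the start. Origin: centre of the underside, z up. When home on the wide collar its underside is 16 mm above the deck pad.
- parts_tray: Square steel parts tray, fixed, 120 x 120 mm outside, 22 mm high, wall and floor 3 mm. Origin: centre of the underside; sides along its x and y.
- flask_1: Bystander: conical glass flask with beige grains, 64 mm across, 104 tall. Origin: centre of the underside.
- flask_3: Bystander: conical glass flask with pale grains, 64 mm across, 104 tall. Origin: centre of the underside.
- reagent_bottle_1: Bystander: small dark bottle with black cap, 36 mm across, 66 tall. Origin: centre of the underside.
- petri_dish_1: Bystander: clear round dish, 59 mm across, 15 tall. Origin: centre of the underside.
- tape_roll: Bystander: yellow tape roll lying flat, 68 mm across, 18 tall. Origin: centre of the underside.

How it is judged (in metres and radians):
On the way, in this order (a step that is already met when the one before it is completed fails the run):
1. the transport cap is unlocked and lifted off the spindle (z of transport_cap in the frame of mixer above 0.095 m), for 0.1 s.
2. the wide collar is fully home on the deck (z of wide_collar in the frame of spindle_foot below 0.003 m and horizontal distance between wide_collar and spindle_foot below 0.006 m and angle between wide_collar's own z axis and vertical below 0.08 rad), for 0.2 s.
At the end, for the whole second after the job is handed in: Cap upright (0.15 rad) on the tray floor, within 45 mm of its centre along each side; wide collar flat round the spindle, within 3 mm of the pad; narrow collar flat on it, underside under 19.5 mm above the pad; both within 6 mm of the axis; all released and at rest (all of step 2 and z of narrow_collar in the frame of wide_collar above 0.012 m and z of narrow_collar in the frame of spindle_foot below 0.0195 m and horizontal distance between narrow_collar and spindle_foot below 0.006 m and angle between narrow_collar's own z axis and vertical below 0.08 rad and x of transport_cap in the frame of parts_tray between -0.045 and 0.045 m and y of transport_cap in the frame of parts_tray between -0.045 and 0.045 m and z of transport_cap in the frame of parts_tray below 0.008 m and angle between transport_cap's own z axis and vertical below 0.15 rad and linear speed of each of transport_cap, wide_collar, narrow_collar below 0.02 m/s); the robot touches nothing.
It fails at once if a bystander (flask, bottle, dish or tape roll) is pushed more than 25 mm away or knocked over (distance of any of flask_1, flask_3, reagent_bottle_1, petri_dish_1, tape_roll from where it was at the start of the episode above 0.025 m or angle between any of flask_1, flask_3, reagent_bottle_1, petri_dish_1, tape_roll's own z axis and vertical above 0.5 rad).
It also fails if it takes over 72 s, if anything falls off the work surface, if the arm or the gripper's body presses on something with over 40 N, if the wrist force passes 120 N, or if a joint passes its speed limit or range.

ROBOT

A 6-joint arm with a two-finger parallel gripper is mounted at the origin on a cart in front of the work surface, level with it; the furniture and walls round the work are solid. World frame = base frame: x ahead of the robot, y to its left, z up, the work surface at z = 0. Lengths are in mm, angles in rad, forces in N, time in s.
With the tool pointing down it reaches from about 275 to 1000 mm from the base axis. Payload 8.4 kg.
Tool frame: the origin (TCP) lies midway between the tips of the shut fingers; the grasp point (between the pads) lies 19 mm behind it; z points along the fingers, y is the direction in which the jaws open and shut (so a half turn about z gives the same grasp; the last joint's range is limited). The gripper opens to 85 mm and grips with 20 to 120 N. Pads are 22 mm wide; open, the fingers measure 114 mm over their backs; the gripper's body (76 mm by 85 mm) begins 54 mm behind the grasp point. The pads swing forward as they close: fully open they stand 13 mm farther back than shut.
Start: joints at [-1.325, 0.353, 1.633, -0, 1.155, -0.002], TCP at [153.293, -605.912, 231.281] pointing down, gripper open.
Joint ranges: [-2.63, 2.63], [-0.92, 2.1], [0.06, 2.66], [-1.3, 4.44], [0, 2.69], [-3.02, 3.02]. Speed limits (rad/s): [2.22, 2.22, 2.79, 3.14, 3.14, 3.14].

INTERFACE

Orientations are given as [roll, pitch, yaw] about the fixed x, y, z axes, in that order (R = Rz(yaw) Ry(pitch) Rx(roll)).
In Python, from rig import r gives the robot as it stands. The module is installed in compiled form; this text tells all that it offers.
- The arm moves only by the tool drive_tool, never from a script. Its argument "moves" is a list of rows, each a list of 3 entries, a list of its own where there are three numbers: the closure, from 0 (fully open) to 1 (shut), then the shift along the tool's x, y, z in cm, then the turn about the tool's z in degrees. In form: [[claw, [dx, dy, dz], roll], ...]. A call has 1 to 12 rows; each row is the pose to reach, as a shift and turn from the pose measured when the call began, along the tool's axes at that moment; what a row does not reach only later rows make up. A row lasts 1/8 s, in which the tool goes at most 62.5 mm and 10.7 degrees, less where a joint would pass 70% of its speed; a pose out of reach is approached as far as the arm can. A call with a gripper value outside its range is refused whole. The fingers move at their own pace and stop on an object; "grip_force" is the grip in N (left out, the last holds). Time passes only in rows, so rows that repeat a pose let the fingers close. It gives the time, the measured TCP pose, the force and the opening at its end, in the units of the state.
- r.sense(): the state, without advancing time (a new reading comes with each control period).
- r.grab_frame(name): name is "side" or "top"; returns a dict with "color" (400x640x3 uint8, red, green, blue), "fx", "fy", "cx", "cy" (pixels), "D" ([k1, k2, p1, p2, k3] as OpenCV has them; the pictures are not rectified), "pose" (4x4, takes a point from camera to world coordinates). Camera axes: x right, y up, looking along -z (the intrinsics and any distortion apply to the point x, -y, -z); pixel columns grow to the right and rows downward; lengths in mm; the calibration is good to about 2 mm. A picture is of the moment at which its call begins. There is no depth.
- r.sign_off(): hands the job in, once; it reports no verdict.
Trained networks look in the newest picture that a camera, given by its name, has taken for a name from the list of things; names that differ only in an ending like _2 or _b are one class to them, and where a whole thing is asked for, a point or a joint stands for the part that bears it (a point fixed in the world has none). Each returns a list of dicts, best first, with "score" (0 to 1); they miss things now and then, are a little off and sometimes report something else, mostly with a low value. They report only what shows in the picture. A call takes as long as a camera call.
- r.outline_of(thing, camera): "mask" (400x640 bool, what is visible of it) and "at" ([column, row] in pixels, amid what is visible of it).
- r.spot_point(thing, camera): "at" ([column, row] in pixels: a listed point, or the origin of a listed thing).
The state is a dict: "clock": time; "qpos": joint angles; "qvel": joint speeds; "joint_efforts": joint torques, N m; "eef_pos": TCP position; "tcp_rot": TCP orientation; "contact_force": force on the tool from outside, world axes, zero at the start; "wrist_torque": the same for the moment, N m; "opening": opening from 0.0 (shut) to 1.0 (fully open).
Only numpy, scipy, OpenCV 4.12 (cv2) and the standard library are available. Lean on these libraries where they do the work, as an engineer would, in place of code of your own. Each camera call takes 0.05 s, during which the arm holds its last target.

## Working session

There is one attempt and no reset: what is moved stays moved. The work goes in short steps, Python scripts to look and compute and a tool call to move; the robot and the scene stay as the last step left them, time stands still between calls to the robot, and variables do not carry over. Pictures are saved under pics/ and viewed, and the job is handed in when it is done.

Besides the shell and the picture viewer there is one more tool, called after "Emit:" as name([rows], argument=value, ...), one row to a line, values as JSON. drive_tool: Moves the arm, as the interface text tells. Its arguments: {"type":"object","properties":{"moves":{"type":"array"},"grip_force":{"type":"number"}},"required":["moves"]}

```bash
mkdir -p pics
cat > h.py <<'E'
from rig import r
import numpy as np, cv2
def snap(cam,name=None):
    f=r.grab_frame(cam)
    if name: cv2.imwrite('pics/'+name+'.png',f['color'][:,:,::-1])
    return f
def ray(f,px):
    K=np.array([[f['fx'],0,f['cx']],[0,f['fy'],f['cy']],[0,0,1.]])
    u=cv2.undistortPoints(np.array([[px]],float),K,np.array(f['D'],float))[0,0]
    P=np.array(f['pose']); d=P[:3,:3]@np.array([u[0],-u[1],-1.]); return P[:3,3],d
def onz(f,px,z):
    o,d=ray(f,px); return o+d*(z-o[2])/d[2]
def proj(f,p):
    P=np.linalg.inv(np.array(f['pose'])); c=P[:3,:3]@np.array(p,float)+P[:3,3]
    K=np.array([[f['fx'],0,f['cx']],[0,f['fy'],f['cy']],[0,0,1.]])
    q,_=cv2.projectPoints(np.array([[[c[0],-c[1],-c[2]]]]),np.zeros(3),np.zeros(3),K,np.array(f['D'],float)); return q[0,0]
def tri(f1,p1,f2,p2):
    o1,d1=ray(f1,p1);o2,d2=ray(f2,p2);d1/=np.linalg.norm(d1);d2/=np.linalg.norm(d2)
    A=np.stack([d1,-d2],1);t=np.linalg.lstsq(A,o2-o1,rcond=None)[0]
    a=o1+d1*t[0];b=o2+d2*t[1];return (a+b)/2,np.linalg.norm(a-b)
E
cat > a.py <<'E'
from h import *
s=r.sense();print({k:np.round(v,3) for k,v in s.items()})
fs={c:snap(c,c+'0') for c in('side','top')}
for c in fs: print(c,np.round(fs[c]['pose'],3).tolist(),fs[c]['fx'],fs[c]['D'])
for t in ['mixer','spindle_foot','spindle_top','transport_cap','cap_wing','wide_collar','narrow_collar','parts_tray','flask_1','reagent_bottle_1','petri_dish_1','tape_roll']:
    for c in fs:
        l=r.spot_point(t,c); print(t,c,[(np.round(x['at'],1).tolist(),round(x['score'],2)) for x in l[:3]])
E
python3 a.py
```

```text
{'clock': np.float64(0.0), 'qpos': array([-1.325,  0.354,  1.634,  0.   ,  1.155, -0.002]), 'qvel': array([-0.   ,  0.   ,  0.   , -0.001, -0.001,  0.001]), 'joint_efforts': array([ 2.0000e-03, -6.0523e+01, -3.4207e+01,  0.0000e+00,  9.0000e-03,
       -0.0000e+00]), 'eef_pos': array([ 153.187, -605.431,  230.558]), 'tcp_rot': array([-3.14 , -0.   ,  0.248]), 'contact_force': array([ 0.025,  0.941, -0.048]), 'wrist_torque': array([-0.008, -0.032, -0.024]), 'opening': np.float64(1.001)}
side [[0.982, 0.084, -0.169, 335.332], [-0.189, 0.454, -0.871, -901.373], [0.003, 0.887, 0.462, 615.885], [0.0, 0.0, 0.0, 1.0]] 368.1580036252272 [-0.04443803  0.          0.          0.          0.        ]
top [[0.028, 0.981, -0.192, 307.976], [-1.0, 0.027, -0.009, 50.476], [-0.004, 0.192, 0.981, 1219.027], [0.0, 0.0, 0.0, 1.0]] 374.7053079581236 [-0.02055807  0.          0.          0.          0.        ]
mixer side [([325.1, 225.3], 0.82)]
mixer top [([320.1, 201.9], 0.88)]
spindle_foot side [([325.1, 214.1], 0.59)]
spindle_foot top [([319.0, 201.5], 0.64)]
spindle_top side [([326.2, 200.8], 0.9)]
[... 229 characters left out ...]
.6, 291.5], 0.82)]
wide_collar top [([416.5, 178.6], 0.63)]
narrow_collar side [([300.7, 284.9], 0.51)]
narrow_collar top [([399.4, 237.4], 0.48), ([199.5, 172.6], 0.38)]
parts_tray side [([297.6, 190.9], 0.79)]
parts_tray top [([240.0, 215.8], 0.61), ([319.7, 195.6], 0.25)]
flask_1 side [([323.2, 309.7], 0.91), ([407.6, 316.3], 0.7)]
flask_1 top [([443.9, 177.1], 0.87), ([430.5, 227.9], 0.81)]
reagent_bottle_1 side [([266.7, 221.3], 0.56)]
reagent_bottle_1 top [([296.5, 255.2], 0.59), ([197.3, 174.9], 0.3)]
petri_dish_1 side [([393.1, 260.7], 0.82), ([270.1, 218.1], 0.25)]
petri_dish_1 top [([389.2, 162.1], 0.58)]
tape_roll side [([328.9, 169.9], 0.6)]
tape_roll top [([194.1, 172.7], 0.65)]
```

Run:
```python
import cv2
for n,(x0,y0,x1,y1) in {'side':(200,130,460,330),'top':(160,120,480,300)}.items():
    i=cv2.imread(f'pics/{n}0.png'); c=cv2.resize(i[y0:y1,x0:x1],None,fx=(800/(x1-x0) if n=='top' else 3),fy=(800/(x1-x0) if n=='top' else 3),interpolation=cv2.INTER_CUBIC); print(c.shape);cv2.imwrite(f'pics/{n}0c.png',c)
```

```text
(600, 780, 3)
(450, 800, 3)
```

View pics/side0.png

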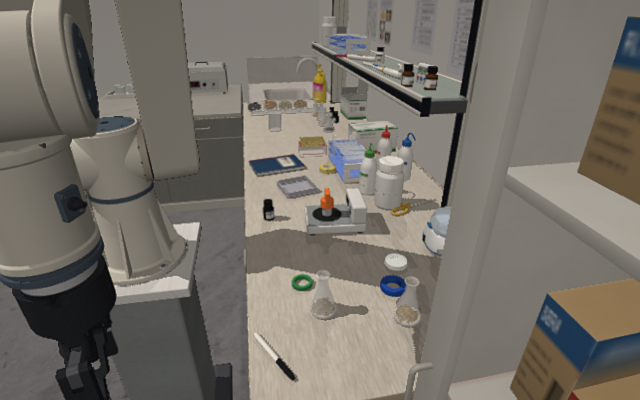

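View pics/top0.png

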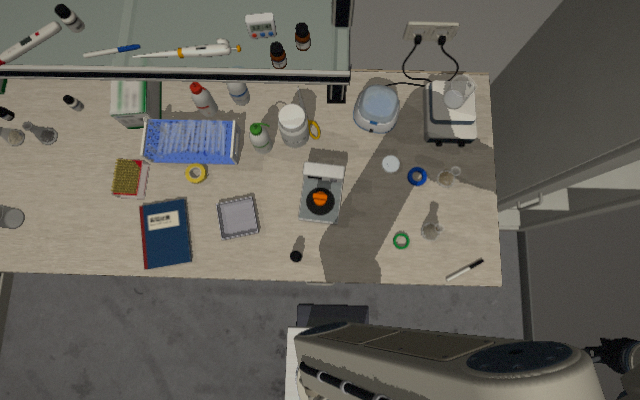

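View pics/side0c.png

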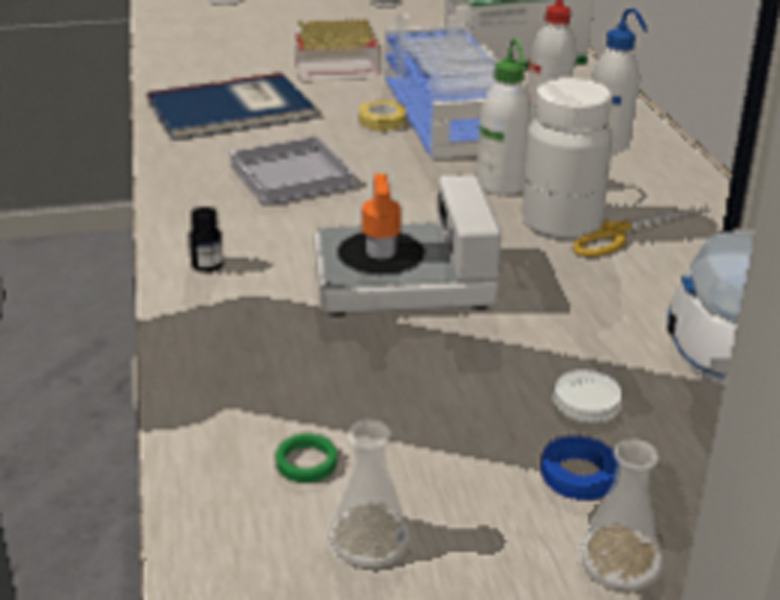

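View pics/top0c.png

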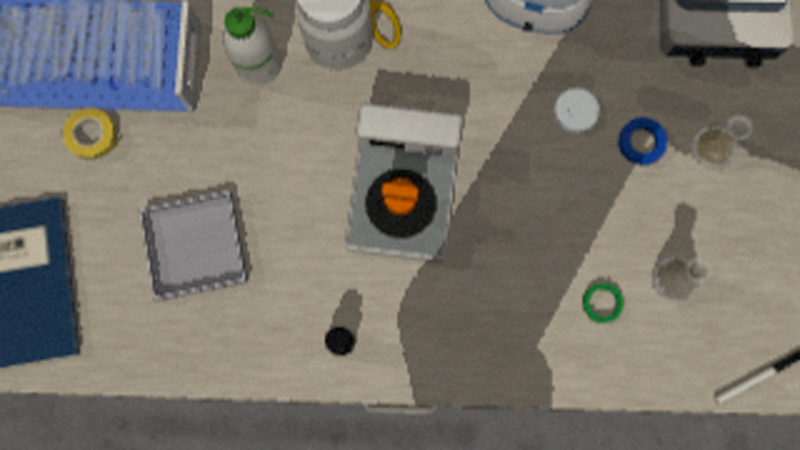

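The side view shows the mixer at (330,215) with the orange cap, the tray at (298,187), the green ring at (301,283), the blue ring at (393,286) and the flasks at (323,297) and (407,303). In the top view the cap is at (320,199), the tray at (238,217), the blue ring at (417,176) and the green ring at (401,240).

```bash
cat >> h.py <<'E'
def cyl(c,R,h,z0=0,n=60):
    a=np.linspace(0,2*np.pi,n,endpoint=False)
    return np.array([[c[0]+R*np.cos(t),c[1]+R*np.sin(t),z] for t in a for z in(z0,z0+h)])
def box(c,yaw,x0,x1,y0,y1,z0,z1):
    C,S=np.cos(yaw),np.sin(yaw)
    return np.array([[c[0]+C*x-S*y,c[1]+S*x+C*y,z] for x in(x0,x1) for y in(y0,y1) for z in(z0,z1)])
def projs(f,P): return np.array([proj(f,p) for p in P])
def hullc(pts):
    h=cv2.convexHull(np.float32(pts)); m=cv2.moments(h); return np.array([m['m10']/m['m00'],m['m01']/m['m00']]),m['m00']
def maskhull(mask):
    ys,xs=np.nonzero(mask); return hullc(np.stack([xs,ys],1))
from scipy.optimize import least_squares
def fit(obs,shape,x0):
    # obs list of (frame,centroid)
    res=lambda p: np.concatenate([hullc(projs(f,shape(p)))[0]-c for f,c in obs])
    s=least_squares(res,x0,diff_step=1e-3); return s.x,s.fun
E
cat > b.py <<'E'
from h import *
import pickle
fs={c:snap(c) for c in('side','top')}
M={}
for t in ['mixer','transport_cap','wide_collar','narrow_collar','parts_tray','flask_1','reagent_bottle_1','petri_dish_1','tape_roll']:
    for c in fs:
        M[t,c]=[(x['score'],x['mask'],x['at']) for x in r.outline_of(t,c)[:3]]
pickle.dump((fs,M),open('m0.pkl','wb'))
print(r.sense()['clock'])
for t,R,h in [('wide_collar',32,16),('narrow_collar',26,12),('petri_dish_1',29.5,15),('tape_roll',34,18)]:
    for cs in (['top'],['side'],['top','side']):
        obs=[]
        for c in cs:
            if not M[t,c]: continue
            cc,a=maskhull(M[t,c][0][1]); obs.append((fs[c],cc)); 
            if len(cs)==1: print(t,c,M[t,c][0][0],cc,a,[round(m[0],2) for m in M[t,c]])
        if obs:
            g=onz(obs[0][0],obs[0][1],h/2)[:2]
            x,fu=fit(obs,lambda p:cyl(p,R,h),g); print('   ',cs,x.round(1),fu.round(2), [hullc(projs(f,cyl(x,R,h)))[1] for f,_ in obs])
E
python3 b.py
```

```text
2.3
wide_collar top 0.77 [417.08413462 176.95272436] 208.0 [0.77]
    ['top'] [ 641.7 -252.1] [0. 0.] [311.16364202136174]
wide_collar side 0.61 [392.7591687 285.200489 ] 409.0 [0.61]
    ['side'] [ 644.8 -250.6] [-0.  0.] [492.42685096431524]
    ['top', 'side'] [ 643.5 -251.6] [-0.15 -0.52 -0.34  0.36] [310.9803429413587, 494.0556972785853]
narrow_collar top 0.63 [400.9338488  242.27061856] 194.0 [0.63, 0.22]
    ['top'] [ 422.5 -195.9] [ 0. -0.] [216.16895734751597]
narrow_collar side 0.65 [300.71509434 282.31194969] 265.0 [0.65]
    ['side'] [ 425.  -195.7] [-0. -0.] [308.1909315213561]
    ['top', 'side'] [ 424.1 -195.9] [-0.01 -0.47 -0.35  0.1 ] [216.04715799516998, 308.4847666420974]
petri_dish_1 top 0.67 [417.16190476 176.18503401] 245.0 [0.67, 0.49]
    ['top'] [ 644.5 -252.6] [-0. -0.] [264.4914188280236]
petri_dish_1 side 0.78 [395.2        261.41861862] 277.5 [0.78]
    ['side'] [ 685.5 -161.6] [-0.  0.] [334.7661734232679]
    ['top', 'side'] [ 659.5 -216.2] [-10.96  -4.62  -1.85  14.2 ] [262.012214171933, 384.106622625608]
tape_roll top 0.83 [195.73474534 172.95461422] 330.5 [0.83, 0.3]
    ['top'] [635.3 488.9] [ 0. -0.] [356.36521569651086]
tape_roll side 0.64 [326.87584345 168.32928475] 123.5 [0.64]
    ['side'] [634.7 486.9] [0. 0.] [146.12127493321896]
    ['top', 'side'] [635.2 488.7] [ 0.05  0.04  0.03 -0.17] [356.37269486044534, 145.73821895685978]
```

```bash
cat > c.py <<'E'
from h import *
import pickle
fs,M=pickle.load(open('m0.pkl','rb'))
def seg(c,lo,hi,x0,y0,x1,y1):
    hsv=cv2.cvtColor(fs[c]['color'],cv2.COLOR_RGB2HSV); m=cv2.inRange(hsv,lo,hi); o=np.zeros_like(m); o[y0:y1,x0:x1]=m[y0:y1,x0:x1]; return o>0
S={('blue','top'):seg('top',(105,120,30),(130,255,255),400,160,435,192),('blue','side'):seg('side',(105,120,30),(130,255,255),370,265,412,305),
('green','top'):seg('top',(50,80,20),(90,255,255),385,225,415,255),('green','side'):seg('side',(50,80,20),(90,255,255),285,270,318,297),
('orange','top'):seg('top',(0,150,60),(20,255,255),300,180,340,215),('orange','side'):seg('side',(0,150,60),(20,255,255),310,180,345,220)}
for n,R,h,z0 in [('blue',32,16,0),('green',26,12,0)]:
    for cs in (['top'],['side'],['top','side']):
        obs=[(fs[c],maskhull(S[n,c])[0]) for c in cs]
        x,fu=fit(obs,lambda p:cyl(p,R,h),onz(obs[0][0],obs[0][1],h/2)[:2]); print(n,cs,x.round(1),fu.round(2),[maskhull(S[n,c]) for c in cs],[hullc(projs(f,cyl(x,R,h)))[1] for f,_ in obs])
# tray
tr=[]
for c in fs:
    if M['parts_tray',c]:
        m=M['parts_tray',c][0][1]; cc,a=maskhull(m); ys,xs=np.nonzero(m); rect=cv2.minAreaRect(np.float32(np.stack([xs,ys],1)))
        x,fu=fit([(fs[c],cc)],lambda p:box(p,0,-60,60,-60,60,0,22),onz(fs[c],cc,11)[:2]); print('tray',c,M['parts_tray',c][0][0],x.round(1),rect)
# tray with yaw: IoU fit; mixer IoU fit
def ren(f,Ps):
    im=np.zeros((400*4,640*4),np.uint8)
    for P in Ps: cv2.fillConvexPoly(im,np.int32(np.round(cv2.convexHull(np.float32(projs(f,P)*4+1.5)))),1)
    return cv2.resize(im.astype(np.float32),(640,400),interpolation=cv2.INTER_AREA)
from scipy.optimize import minimize
def iou(shape,masks,p):
    L=0
    for c,m in masks.items():
        R=ren(fs[c],shape(p)); L+=1-np.minimum(R,m).sum()/np.maximum(R,m).sum()
    return L
mx=lambda p:[box(p,p[2],-66,112,-65,65,0,38),box(p,p[2],68,112,-65,65,0,94),cyl(p,15,30,36),cyl(p,20.5,26,66)]
ty=lambda p:[box(p,p[2],-60,60,-60,60,0,22)]
for nm,sh,x0 in [('mixer',mx,(600,115,0)),('parts_tray',ty,(510,357,0.1))]:
  for cs in (['top'],['side'],['top','side']):
    ms={c:M[nm,c][0][1].astype(np.float32) for c in cs if M[nm,c]}
    best=min((minimize(lambda q:iou(sh,ms,(q[0],q[1],q[2]/100)),(x0[0],x0[1],100*x0[2]+d),method='Nelder-Mead',options=dict(initial_simplex=np.array([[0,0,0],[8,0,0],[0,8,0],[0,0,8]])+np.array([x0[0],x0[1],100*x0[2]+d]),maxiter=120)) for d in(-10,0,10)),key=lambda s:s.fun)
    print(nm,cs,best.x.round(1),round(best.fun,3),[M[nm,c][0][0] for c in cs])
f=fs['top'];print([tuple(onz(f,p,z)[:2].round(0)) for p,z in [((319,201.5),40),((316.7,197.8),86),((318.4,198.9),106)]])
for a,b in [((325.1,214.1),(319,201.5)),((326.2,200.8),(316.7,197.8)),((327.4,197),(318.4,198.9)),((325.1,225.3),(320.1,201.9))]: print(tri(fs['side'],a,f,b))
for c in fs: print(maskhull(S['orange',c]))
for cs in (['top'],['side'],['top','side']):
    obs=[(fs[c],maskhull(S['orange',c])[0]) for c in cs]
    x,fu=fit(obs,lambda p:np.vstack([cyl(p,20.5,26,66),box(p,0,-7,7,-22,22,92,120)]),(600,115)); print('cap',cs,x.round(1),fu.round(2))
E
python3 c.py
```

```text
blue ['top'] [ 645.4 -251.2] [-0.  0.] [(array([416.8037323 , 175.88545689]), 259.0)] [310.7901356560178]
blue ['side'] [ 644.2 -251.2] [0. 0.] [(array([392.62281822, 285.41507024]), 391.5)] [493.389130147174]
blue ['top', 'side'] [ 644.6 -251.1] [-0.03  0.22  0.15 -0.05] [(array([416.8037323 , 175.88545689]), 259.0), (array([392.62281822, 285.41507024]), 391.5)] [310.8529051619116, 493.1523081101477]
green ['top'] [ 427.7 -196. ] [0. 0.] [(array([400.92198582, 240.66755319]), 188.0)] [215.7575392553117]
green ['side'] [ 427.1 -196.5] [0. 0.] [(array([301.60687285, 282.4       ]), 242.5)] [308.43618158251047]
green ['top', 'side'] [ 427.3 -196.2] [ 0.06  0.12  0.08 -0.09] [(array([400.92198582, 240.66755319]), 188.0), (array([301.60687285, 282.4       ]), 242.5)] [215.795291952556, 308.17347988160327]
tray side 0.85 [485.1 336.4] ((296.9999694824219, 186.49998474121094), (19.657569885253906, 39.1737174987793), 81.8698959350586)
tray top 0.79 [485.4 337.8] ((236.82691955566406, 218.13462829589844), (37.45817947387695, 38.830997467041016), 78.69007110595703)
mixer ['top'] [544.2  68.7 
[... 269 characters left out ...]
  23.1] 0.106 [0.79, 0.85]
[(np.float64(543.0), np.float64(72.0)), (np.float64(545.0), np.float64(79.0)), (np.float64(538.0), np.float64(73.0))]
(array([542.64527127,  72.31559734,  35.22951563]), np.float64(2.247265207006091))
(array([546.32071839,  78.96287828,  78.3778737 ]), np.float64(0.7960989114418211))
(array([544.21808694,  72.81069606,  93.94862154]), np.float64(7.985134266348353))
(array([545.79207328,  69.59649826,  -3.80575286]), np.float64(8.886571999508401))
(array([326.51439183, 199.45868152]), 179.5)
(array([319.52658487, 197.88650307]), 163.0)
cap ['top'] [545.4  69.7] [-0. -0.]
cap ['side'] [545.1  67.1] [ 0. -0.]
cap ['top', 'side'] [545.4  69.3] [ 0.16  0.01 -0.02 -0.33]
```

```bash
cat >> h.py <<'E'
from scipy.spatial.transform import Rotation as Ro
def go(x,y,z,yaw=None):
    s=r.sense(); R=Ro.from_euler('xyz',s['tcp_rot']).as_matrix(); d=R.T@(np.array([x,y,z])-s['eef_pos'])/10
    cy=np.arctan2(R[1,0],R[0,0]); roll=0 if yaw is None else -np.degrees((yaw-cy+np.pi)%(2*np.pi)-np.pi)
    print('t',round(float(s['clock']),2),'pos',s['eef_pos'].round(1),'rpy',s['tcp_rot'].round(3),'F',s['contact_force'].round(1),'T',s['wrist_torque'].round(2),'op',round(float(s['opening']),3),'q6',s['qpos'][5].round(2))
    print('  d cm',d.round(2),'roll',round(roll,1))
E
python3 -c "
from h import *
go(545,69,170,1.47)"
```

```text
t 2.3 pos [ 153.3 -605.9  231.3] rpy [-3.142  0.     0.248] F [-0.3  0.  -0.1] T [ 0.02  0.02 -0.02] op 0.996 q6 -0.0
  d cm [ 54.53 -55.82   6.13] roll -70.0
```

Emit:
drive_tool([
  [0.3,[54.53,-55.82,6.13],-70],
  [0.3,[54.53,-55.82,6.13],-70],
  [0.3,[54.53,-55.82,6.13],-70],
  [0.3,[54.53,-55.82,6.13],-70],
  [0.3,[54.53,-55.82,6.13],-70],
  [0.3,[54.53,-55.82,6.13],-70],
  [0.3,[54.53,-55.82,6.13],-70],
  [0.3,[54.53,-55.82,6.13],-70],
  [0.3,[54.53,-55.82,6.13],-70],
  [0.3,[54.53,-55.82,6.13],-70],
  [0.3,[54.53,-55.82,6.13],-70],
  [0.3,[54.53,-55.82,6.13],-70],
], grip_force=40)

```text
clock: 3.8
eef_pos: [529.7, 42.8, 172.7]
tcp_rot: [3.141, 0.0, 1.47]
contact_force: [-0.0, -1.0, 1.6]
opening: 0.696
```

```bash
python3 -c "
from h import *
go(545,69,97,1.47)"
```

```text
t 3.8 pos [529.7  42.8 172.7] rpy [3.141 0.    1.47 ] F [-0.  -1.   1.6] T [-0.   -0.03  0.04] op 0.696 q6 0.18
  d cm [2.76 1.26 7.57] roll -0.0
```

Emit:
drive_tool([
  [0.3,[2.76,1.26,0.5],0],
  [0.3,[2.76,1.26,2.0],0],
  [0.3,[2.76,1.26,2.0],0],
])

```text
clock: 4.18
eef_pos: [543.4, 68.5, 151.2]
tcp_rot: [-3.139, 0.001, 1.47]
contact_force: [-0.2, 0.8, 0.2]
opening: 0.697
```

```bash
python3 -c "
from h import *
go(545,69,97,1.47)
for c,(x0,y0,x1,y1) in {'side':(260,120,420,240),'top':(260,140,380,230)}.items():
    f=snap(c); cv2.imwrite('pics/'+c+'1.png',cv2.resize(f['color'][y0:y1,x0:x1,::-1],None,fx=5,fy=5,interpolation=cv2.INTER_CUBIC)); print(proj(f,r.sense()['eef_pos']), proj(f,[545,69,120]))
"
```

```text
t 4.17 pos [543.4  68.5 151.2] rpy [-3.139e+00  1.000e-03  1.470e+00] F [-0.2  0.8  0.2] T [-0.04  0.02 -0.02] op 0.697 q6 0.22
  d cm [0.07 0.16 5.42] roll 0.0
[326.53108058 180.69515535] [326.73049551 190.1725663 ]
[319.93203994 193.50584217] [319.73283084 195.60094085]
```

View pics/side1.png

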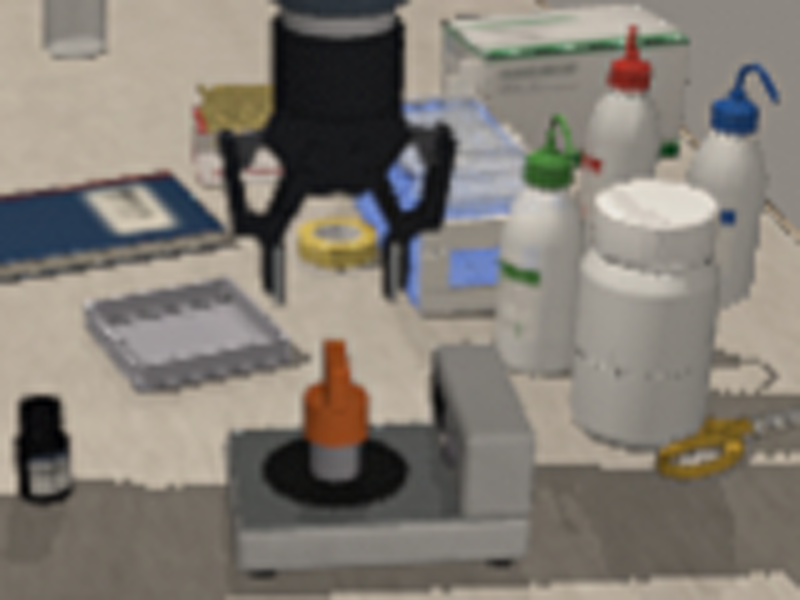

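View pics/top1.png

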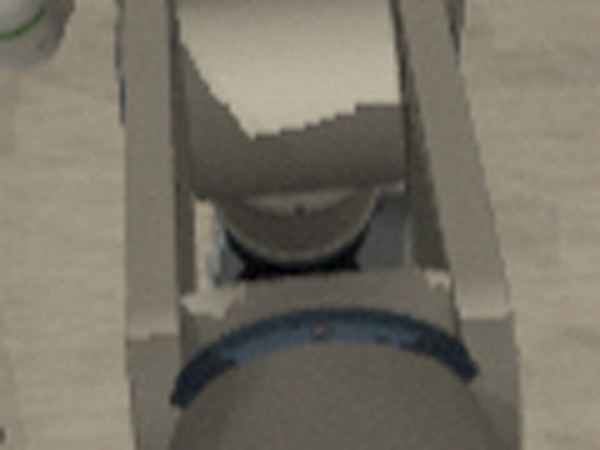

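The side picture shows the finger tips (crop x 275 and 393, middle 334) centred over the wing (crop x 335). In the top view the arm hides the cap. I'll descend to TCP z≈96 and grip.

Emit:
drive_tool([
  [0.3,[0.07,0.16,3.5],0],
  [0.3,[0.07,0.16,5.4],0],
  [0.3,[0.07,0.16,5.5],0],
  [0.3,[0.07,0.16,5.5],0],
])

```text
clock: 4.78
eef_pos: [546.4, 68.0, 98.5]
tcp_rot: [3.141, 0.0, 1.468]
contact_force: [0.9, 0.7, -0.2]
opening: 0.703
```

Emit:
drive_tool([
  [1.0,[0,0,0],0],
  [1.0,[0,0,0],0],
  [1.0,[0,0,0],0],
  [1.0,[0,0,0],0],
], grip_force=30)

```text
clock: 5.28
eef_pos: [545.9, 68.2, 99.1]
tcp_rot: [3.141, 0.0, 1.468]
contact_force: [-4.0, -1.5, 7.3]
opening: 0.159
```

```bash
python3 -c "
from h import *
go(545,69,96,1.47)"
```

```text
t 5.28 pos [545.9  68.2  99.1] rpy [3.141 0.    1.468] F [-4.  -1.5  7.3] T [ 0.1   0.6  -0.03] op 0.159 q6 0.22
  d cm [ 0.07 -0.1   0.31] roll -0.1
```

Emit:
drive_tool([
  [1.0,[0,0,0],-4],
  [1.0,[0,0,0],-8],
  [1.0,[0,0,0],-11],
  [1.0,[0,0,0],-11],
])

```text
clock: 5.78
eef_pos: [545.7, 68.4, 99.2]
tcp_rot: [-3.141, -0.0, 1.66]
contact_force: [-0.6, 1.9, 0.2]
opening: 0.157
```

```bash
python3 -c "
from h import *
go(545,69,96,1.47)"
```

```text
t 5.78 pos [545.7  68.4  99.2] rpy [-3.141 -0.     1.66 ] F [-0.6  1.9  0.2] T [ 0.29  0.13 -0.02] op 0.157 q6 0.03
  d cm [ 0.07 -0.07  0.32] roll 10.9
```

No resistance anticlockwise, so it looks like a right-hand thread. I'll carry on to about 80°.

Emit:
drive_tool([
  [1.0,[0,0,0],-8],
  [1.0,[0,0,0],-16],
  [1.0,[0,0,0],-24],
  [1.0,[0,0,0],-24],
])

```text
clock: 6.28
eef_pos: [545.6, 68.5, 99.2]
tcp_rot: [-3.141, -0.0, 2.077]
contact_force: [-1.3, 1.0, 1.0]
opening: 0.158
```

```bash
python3 -c "
from h import *
go(545,69,96,1.47)"
```

```text
t 6.28 pos [545.6  68.5  99.2] rpy [-3.141 -0.     2.077] F [-1.3  1.   1. ] T [ 0.23  0.17 -0.03] op 0.158 q6 -0.38
  d cm [ 0.07 -0.03  0.32] roll 34.8
```

Emit:
drive_tool([
  [1.0,[0,0,0],-9],
  [1.0,[0,0,0],-18],
  [1.0,[0,0,0],-27],
  [1.0,[0,0,0],-36],
  [1.0,[0,0,0],-45],
  [1.0,[0,0,0],-45],
])

```text
clock: 7.02
eef_pos: [545.3, 68.6, 99.2]
tcp_rot: [-3.142, -0.001, 2.858]
contact_force: [-1.5, 0.8, 0.2]
opening: 0.158
```

```bash
python3 -c "
from h import *
go(545,69,96,1.47)"
```

```text
t 7.03 pos [545.3  68.6  99.2] rpy [-3.142e+00 -1.000e-03  2.858e+00] F [-1.5  0.8  0.2] T [ 0.29  0.33 -0.02] op 0.158 q6 -1.17
  d cm [0.04 0.03 0.32] roll 79.5
```

Emit:
drive_tool([
  [1.0,[0,0,-0.8],0],
  [1.0,[0,0,-1.6],0],
  [1.0,[0,0,-1.6],0],
])

```text
clock: 7.4
eef_pos: [546.0, 68.5, 116.2]
tcp_rot: [3.141, 0.001, 2.856]
contact_force: [-0.4, 0.3, -0.4]
opening: 0.153
```

```bash
python3 -c "
from h import *
go(545,69,170,1.47)"
```

```text
t 7.4 pos [546.   68.5 116.2] rpy [3.141e+00 1.000e-03 2.856e+00] F [-0.4  0.3 -0.4] T [ 0.03 -0.   -0.01] op 0.153 q6 -1.16
  d cm [ 0.1   0.02 -5.38] roll 79.4
```

Emit:
drive_tool([
  [1.0,[0,0,-3.0],0],
  [1.0,[0,0,-5.5],0],
  [1.0,[0,0,-5.5],0],
  [1.0,[0,0,-5.5],0],
])

```text
clock: 7.9
eef_pos: [545.5, 68.4, 170.5]
tcp_rot: [3.141, 0.0, 2.856]
contact_force: [-0.3, -0.8, -0.2]
opening: 0.159
```

```bash
python3 -c "
from h import *
for c,(x0,y0,x1,y1) in {'side':(260,120,420,240)}.items():
    f=snap(c); cv2.imwrite('pics/'+c+'2.png',cv2.resize(f['color'][y0:y1,x0:x1,::-1],None,fx=5,fy=5,interpolation=cv2.INTER_CUBIC))
go(485.6,338.4,150,2.856)"
```

```text
t 7.95 pos [545.2  68.4 170.2] rpy [-3.141e+00 -1.000e-03  2.856e+00] F [ 0.1  0.7 -1. ] T [ 0.01 -0.01  0.02] op 0.153 q6 -1.16
  d cm [13.32 24.22  2.03] roll 0.0
```

View pics/side2.png

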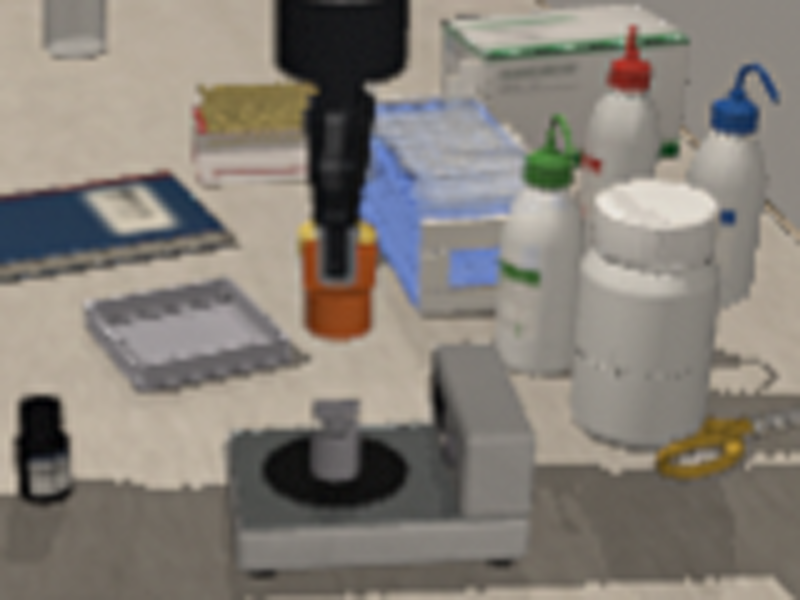

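The cap is clear of the bare spindle: its rim is at crop (338,330) and the spindle top at (335,403). Next, the tray.

Emit:
drive_tool([
  [1.0,[13.32,24.22,2],0],
  [1.0,[13.32,24.22,2],0],
  [1.0,[13.32,24.22,2],0],
  [1.0,[13.32,24.22,2],0],
  [1.0,[13.32,24.22,2],0],
  [1.0,[13.32,24.22,6],0],
  [1.0,[13.32,24.22,10],0],
  [1.0,[13.32,24.22,12],0],
  [1.0,[13.32,24.22,12],0],
])

```text
clock: 9.07
eef_pos: [483.8, 337.2, 47.6]
tcp_rot: [-3.137, -0.004, 2.856]
contact_force: [-0.8, -0.5, -0.7]
opening: 0.156
```

```bash
python3 -c "
from h import *
for c,(x0,y0,x1,y1) in {'side':(220,120,380,240)}.items():
    f=snap(c); cv2.imwrite('pics/'+c+'3.png',cv2.resize(f['color'][y0:y1,x0:x1,::-1],None,fx=5,fy=5,interpolation=cv2.INTER_CUBIC))
go(485.6,338.4,37.5,2.856)"
```

```text
t 9.12 pos [484.8 337.8  49. ] rpy [-3.139e+00 -2.000e-03  2.856e+00] F [ 0.7  0.1 -0.1] T [-0.01 -0.02 -0.05] op 0.155 q6 -0.68
  d cm [-0.07  0.09  1.15] roll -0.0
```

View pics/side3.png

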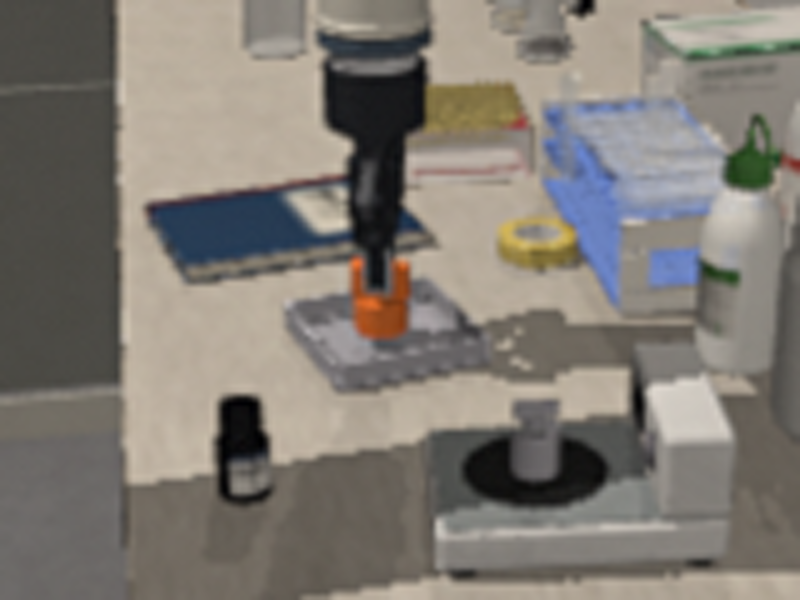

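The cap hangs over the middle of the tray at crop (380,310). I'll set it down.

Emit:
drive_tool([
  [1.0,[0,0,0.6],0],
  [1.0,[0,0,1.1],0],
  [1.0,[0,0,1.2],0],
  [1.0,[0,0,1.2],0],
  [1.0,[0,0,1.2],0],
])

```text
clock: 9.75
eef_pos: [484.9, 337.9, 37.3]
tcp_rot: [-3.14, -0.002, 2.856]
contact_force: [-0.3, 1.0, -1.2]
opening: 0.158
```

```bash
python3 -c "
from h import *
go(485.6,338.4,36.5,2.856)"
```

```text
t 9.75 pos [484.9 337.9  37.3] rpy [-3.140e+00 -2.000e-03  2.856e+00] F [-0.3  1.  -1.2] T [-0.06  0.02 -0.02] op 0.158 q6 -0.68
  d cm [-0.06  0.07  0.08] roll -0.0
```

Emit:
drive_tool([
  [1.0,[0,0,0.15],0],
  [1.0,[0,0,0.15],0],
  [0.6,[0,0,0.1],0],
  [0.6,[0,0,0.1],0],
  [0.6,[0,0,0.1],0],
  [0.6,[0,0,-2],0],
  [0.6,[0,0,-6],0],
  [0.6,[0,0,-12],0],
  [0.0,[0,0,-12],0],
])

```text
clock: 10.88
eef_pos: [487.8, 339.8, 162.1]
tcp_rot: [3.137, 0.003, 2.856]
contact_force: [0.4, -0.7, -0.8]
opening: 0.597
```

```bash
python3 -c "
from h import *
for c,(x0,y0,x1,y1) in {'side':(220,120,380,240),'top':(200,140,360,260)}.items():
    f=snap(c,c+'4f'); cv2.imwrite('pics/'+c+'4.png',cv2.resize(f['color'][y0:y1,x0:x1,::-1],None,fx=5,fy=5,interpolation=cv2.INTER_CUBIC))
go(644.6,-251.1,150,1.57)"
```

```text
t 10.97 pos [485.4 338.2 157.8] rpy [-3.141e+00 -1.000e-03  2.856e+00] F [-0.6 -0.3  0.4] T [ 0.01 -0.    0.03] op 0.766 q6 -0.68
  d cm [-31.88 -52.05   0.78] roll 73.7
```

View pics/side4.png

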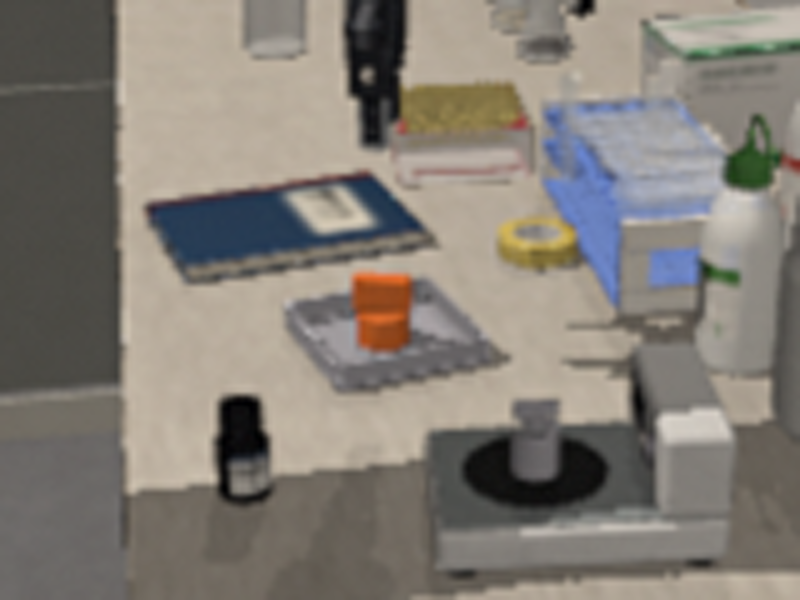

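View pics/top4.png

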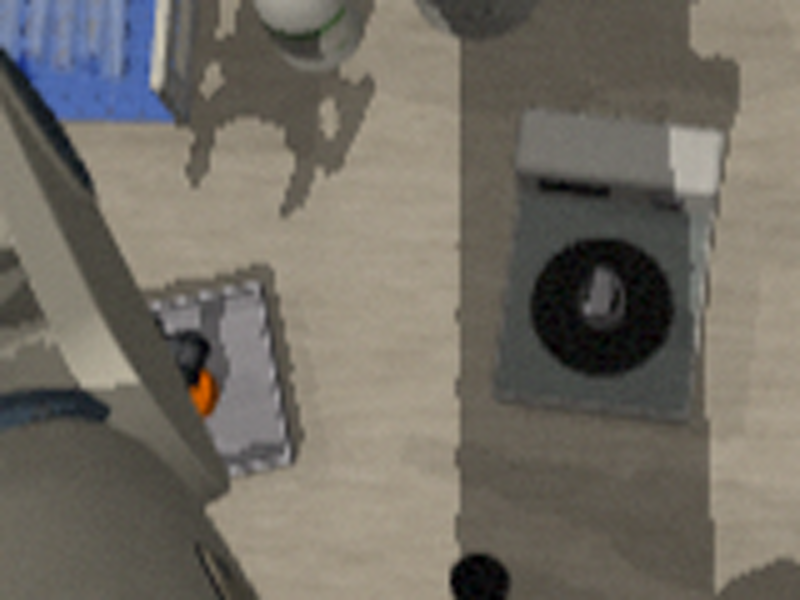

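Run:
```python
from h import *
import pickle
fs,M=pickle.load(open('m0.pkl','rb'))
for p in [(443.9,177.1),(430.5,227.9)]: print('flask',onz(fs['top'],p,0).round(0))
for p in [(323.2,309.7),(407.6,316.3)]: print('flask side',onz(fs['side'],p,0).round(0))
print('petri',onz(fs['top'],(390.5,163.5),15).round(0), 'bottle',onz(fs['side'],(266.7,221.3),0).round(0))
for c,(x0,y0,x1,y1) in {'top':(300,180,342,222),'side':(308,200,348,226)}.items():
    im=cv2.imread(f'pics/{c}4f.png'); g=im.max(2); m=np.zeros_like(g); m[y0:y1,x0:x1]=(g[y0:y1,x0:x1]<45)*255
    n,l,st,ct=cv2.connectedComponentsWithStats(m); k=1+np.argmax(st[1:,4]); ys,xs=np.nonzero(l==k)
    f=fs[c]; cc,a=hullc(np.stack([xs,ys],1))
    x,fu=fit([(f,cc)],lambda p:cyl(p,46,0.01,40),(545,69)); print('pad',c,st[k],cc,a,x.round(1),hullc(projs(f,cyl(x,46,0.01,40)))[1])
```

```text
flask [ 646. -345.    0.]
flask [ 473. -295.    0.]
flask side [ 463. -292.    0.]
flask side [ 644. -348.    0.]
petri [ 684. -163.   15.] bottle [361. 121.   0.]
pad top [306 188  29  27 544] [319.93293549 200.93293549] 586.5 [545.1  69.2] 631.3736815385055
pad side [313 207  29  15 238] [326.51644737 213.86732456] 304.0 [544.7  66.2] 346.6200189862866
```

Emit:
drive_tool([
  [0.0,[-31.88,-52.05,0.5],73.7],
  [0.0,[-31.88,-52.05,0.5],73.7],
  [0.0,[-31.88,-52.05,0.5],73.7],
  [0.0,[-31.88,-52.05,0.5],73.7],
  [0.0,[-31.88,-52.05,0.5],73.7],
  [0.0,[-31.88,-52.05,0.5],73.7],
  [0.0,[-31.88,-52.05,0.5],73.7],
  [0.0,[-31.88,-52.05,0.5],73.7],
  [0.0,[-31.88,-52.05,0.5],73.7],
  [0.0,[-31.88,-52.05,0.5],73.7],
  [0.0,[-31.88,-52.05,0.5],73.7],
  [0.0,[-31.88,-52.05,0.5],73.7],
])

```text
clock: 12.48
eef_pos: [643.4, -250.4, 150.9]
tcp_rot: [-3.137, -0.001, 1.569]
contact_force: [0.3, -0.2, -0.0]
opening: 0.999
```

```bash
python3 -c "
from h import *
go(644.6,-251.1,20,1.57)"
```

```text
t 12.47 pos [ 643.4 -250.4  150.9] rpy [-3.137e+00 -1.000e-03  1.569e+00] F [ 0.3 -0.2 -0. ] T [-0.04  0.03  0.08] op 0.999 q6 -0.37
  d cm [-0.08  0.18 13.09] roll -0.1
```

Emit:
drive_tool([
  [0.0,[-0.08,0.18,5],0],
  [0.0,[-0.08,0.18,10],0],
  [0.0,[-0.08,0.18,13],0],
  [0.0,[-0.08,0.18,13],0],
  [0.0,[-0.08,0.18,13],0],
])

```text
clock: 13.1
eef_pos: [645.3, -250.4, 22.0]
tcp_rot: [-3.138, -0.001, 1.57]
contact_force: [0.6, 0.0, 0.9]
opening: 1.0
```

```bash
python3 -c "
from h import *
for c,(x0,y0,x1,y1) in {'side':(300,200,460,320)}.items():
    f=snap(c,c+'5f'); cv2.imwrite('pics/'+c+'5.png',cv2.resize(f['color'][y0:y1,x0:x1,::-1],None,fx=5,fy=5,interpolation=cv2.INTER_CUBIC))
go(644.6,-251.1,-1,1.57)"
```

```text
t 13.15 pos [ 645.7 -250.8   22.6] rpy [-3.139 -0.     1.57 ] F [ 1.3 -0.   0.7] T [0.01 0.02 0.07] op 0.998 q6 -0.37
  d cm [-0.03 -0.11  2.36] roll -0.0
```

View pics/side5.png

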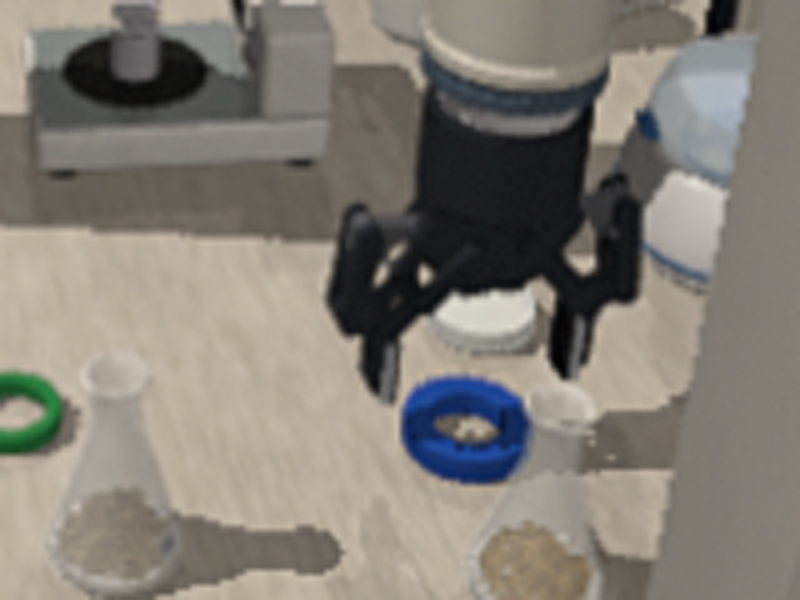

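The open fingers straddle the blue ring (crop 465,428), clear of the beige flask and the dish. I'll lower and grip.

Emit:
drive_tool([
  [0.0,[-0.03,-0.1,1.2],0],
  [0.0,[-0.03,-0.1,2.2],0],
  [0.0,[-0.03,-0.1,2.2],0],
  [0.0,[-0.03,-0.1,2.2],0],
  [0.5,[-0.03,-0.1,2.2],0],
  [0.5,[-0.03,-0.1,2.2],0],
  [0.5,[-0.03,-0.1,2.2],0],
  [0.5,[-0.03,-0.1,2.2],0],
], grip_force=40)

```text
clock: 14.15
eef_pos: [644.8, -251.2, 1.7]
tcp_rot: [-3.14, -0.0, 1.57]
contact_force: [-2.7, 0.7, 6.7]
opening: 0.729
```

```bash
python3 -c "
from h import *
go(600,-100,60,1.57)"
```

```text
t 14.15 pos [ 644.8 -251.2    1.7] rpy [-3.14 -0.    1.57] F [-2.7  0.7  6.7] T [0.14 0.5  0.09] op 0.729 q6 -0.37
  d cm [15.12 -4.51 -5.82] roll -0.0
```

Emit:
drive_tool([
  [0.5,[0,0,-3],0],
  [0.5,[0,0,-6],0],
  [0.5,[5,-1.5,-6],0],
  [0.5,[10,-3,-6],0],
  [0.5,[15.1,-4.5,-6],0],
  [0.5,[15.1,-4.5,-6],0],
  [0.5,[15.1,-4.5,-3],0],
  [0.5,[15.1,-4.5,-0.6],0],
  [0.5,[15.1,-4.5,-0.3],0],
  [0.5,[15.1,-4.5,-0.1],0],
  [0.5,[15.1,-4.5,0],0],
])

```text
clock: 15.52
eef_pos: [600.7, -100.6, 2.6]
tcp_rot: [-3.141, 0.0, 1.57]
contact_force: [0.2, -0.2, -0.8]
opening: 0.728
```

```bash
python3 -c "
from h import *
go(600,-100,0,3.04)"
```

```text
t 15.53 pos [ 600.7 -100.6    2.6] rpy [-3.141  0.     1.57 ] F [ 0.2 -0.2 -0.8] T [ 0.   -0.02  0.  ] op 0.728 q6 -0.17
  d cm [ 0.06 -0.07  0.26] roll -84.2
```

Emit:
drive_tool([
  [0.5,[0,0,0.1],0],
  [0.0,[0,0,0.1],0],
  [0.0,[0,0,0.1],0],
  [0.0,[0,0,0.1],-10],
  [0.0,[0,0,0.1],-20],
  [0.0,[0,0,0.1],-30],
  [0.0,[0,0,0.1],-40],
  [0.0,[0,0,0.1],-50],
  [0.0,[0,0,0.1],-60],
  [0.0,[0,0,0.1],-70],
  [0.0,[0,0,0.1],-80],
  [0.0,[0,0,0.1],-84],
])

```text
clock: 17.02
eef_pos: [600.8, -100.5, 1.8]
tcp_rot: [-3.141, -0.0, 3.04]
contact_force: [0.2, 1.9, 0.7]
opening: 0.999
```

Emit:
drive_tool([
  [0.0,[0,0,0],0],
  [0.5,[0,0,0],0],
  [0.5,[0,0,0],0],
  [0.5,[0,0,0],0],
  [0.5,[0,0,0],0],
  [0.5,[0,0,0],0],
])

```text
clock: 17.77
eef_pos: [600.9, -100.6, 2.3]
tcp_rot: [-3.141, -0.0, 3.039]
contact_force: [-1.9, -0.7, 6.0]
opening: 0.719
```

```bash
python3 -c "
from h import *
go(545.3,68.6,110,3.04)
for c,(x0,y0,x1,y1) in {'side':(300,180,420,270)}.items():
    f=snap(c,c+'6f'); cv2.imwrite('pics/'+c+'6.png',cv2.resize(f['color'][y0:y1,x0:x1,::-1],None,fx=5,fy=5,interpolation=cv2.INTER_CUBIC))
"
```

```text
t 17.77 pos [ 600.9 -100.6    2.3] rpy [-3.141 -0.     3.039] F [-1.9 -0.7  6. ] T [0.01 0.23 0.08] op 0.719 q6 -1.64
  d cm [  7.27  16.26 -10.78] roll -0.1
```

View pics/side6.png

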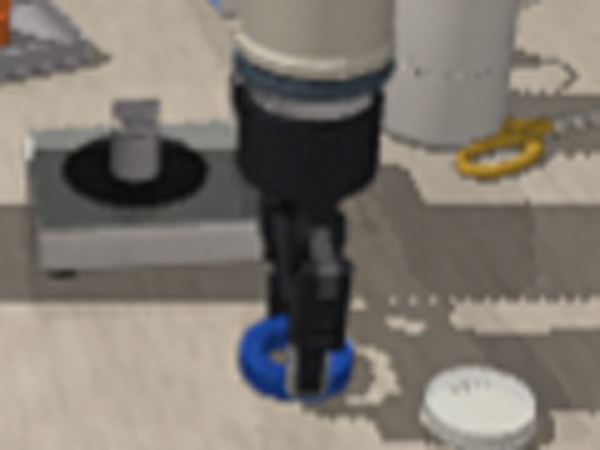

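Run:
```python
from h import *
import pickle
fs,_=pickle.load(open('m0.pkl','rb'))
def ext(img,box):
    x0,y0,x1,y1=box; hsv=cv2.cvtColor(img,cv2.COLOR_BGR2HSV); m=cv2.inRange(hsv,(105,120,30),(130,255,255))[y0:y1,x0:x1]
    ys,xs=np.nonzero(m); return xs.min()+x0,xs.max()+x0,ys.min()+y0,ys.max()+y0,m
for n,b,c in [('side6f',(340,235,375,265),(600.9,-100.6)),('side0',(370,265,412,305),(644.6,-251.1))]:
    e=ext(cv2.imread(f'pics/{n}.png'),b); print(n,e[:4])
    P=projs(fs['side'],cyl(c,32,16)); print(' model',P.min(0),P.max(0))
    # column-wise top edge weighted fit
f=snap('side','side7'); f2=snap('top','top7')
for t,c in [('wide_collar','side'),('wide_collar','top'),('spindle_top','side')]:
    print(t,c,[(x['at'],x['score']) for x in r.spot_point(t,c)[:1]])
print(proj(f,[600.9,-100.6,0]))
```

```text
side6f (np.int64(348), np.int64(369), np.int64(242), np.int64(259))
 model [346.80915705 242.38870062] [370.18270143 260.73718868]
side0 (np.int64(380), np.int64(405), np.int64(276), np.int64(295))
 model [379.2984712  274.09209431] [406.32254811 296.67921412]
wide_collar side [([358.3, 254.7], 0.65)]
wide_collar top [([232.7, 219.4], 0.72)]
spindle_top side [([326.1, 200.0], 0.8)]
[358.27172247 253.68454336]
```

The blue ring's columns (348–369) match a model centred on the TCP, so it is centred both ways. Next I'll take it over the spindle.

Emit:
drive_tool([
  [0.5,[0,0,-5],0],
  [0.5,[0,0,-10.8],0],
  [0.5,[2.4,5.4,-10.8],0],
  [0.5,[4.8,10.8,-10.8],0],
  [0.5,[7.27,16.26,-10.8],0],
  [0.5,[7.27,16.26,-10.8],0],
  [0.5,[7.27,16.26,-10.8],0],
  [0.5,[7.27,16.26,-10.8],0],
])

```text
clock: 19.08
eef_pos: [545.8, 67.6, 110.2]
tcp_rot: [-3.141, 0.0, 3.037]
contact_force: [-0.9, -0.1, -1.0]
opening: 0.719
```

```bash
python3 -c "
from h import *
for i in range(3): go(545.3,68.6,92,3.04); f=snap('side','side8')
cv2.imwrite('pics/side8c.png',cv2.resize(f['color'][150:250,260:400,::-1],None,fx=5,fy=5,interpolation=cv2.INTER_CUBIC))
"
```

```text
t 19.07 pos [545.8  67.6 110.2] rpy [-3.141  0.     3.037] F [-0.9 -0.1 -1. ] T [0.01 0.01 0.02] op 0.719 q6 -1.35
  d cm [0.06 0.09 1.82] roll -0.2
t 19.12 pos [545.8  67.5 110.2] rpy [-3.141  0.     3.037] F [ 0.6 -0.5 -1.1] T [ 0.01 -0.01 -0.03] op 0.713 q6 -1.35
  d cm [0.06 0.11 1.82] roll -0.2
t 19.18 pos [545.7  67.5 110.2] rpy [-3.141  0.     3.037] F [ 0.1 -0.4 -0.9] T [-0.04 -0.01 -0.03] op 0.712 q6 -1.35
  d cm [0.05 0.1  1.82] roll -0.2
```

View pics/side8c.png

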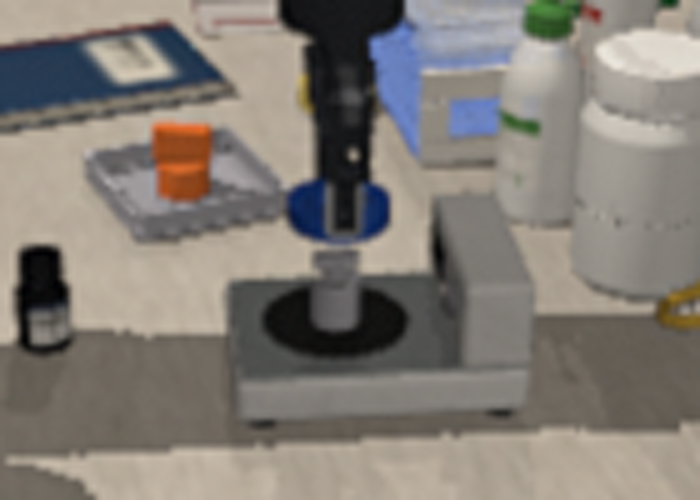

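The ring is centred over the spindle (ring at crop column 339, spindle at 335). I'll lower it slowly and check the forces.

Emit:
drive_tool([
  [0.5,[0.05,0.1,1],0],
  [0.5,[0.05,0.1,1.8],0],
  [0.5,[0.05,0.1,2.2],0],
  [0.5,[0.05,0.1,2.5],0],
  [0.5,[0.05,0.1,2.8],0],
  [0.5,[0.05,0.1,2.8],0],
])

```text
clock: 19.98
eef_pos: [545.2, 68.7, 82.0]
tcp_rot: [-3.141, -0.0, 3.037]
contact_force: [0.6, 0.5, -0.5]
opening: 0.716
```

```bash
python3 -c "
from h import *
go(545.3,68.6,75,3.04)
"
```

```text
t 19.98 pos [545.2  68.7  82. ] rpy [-3.141 -0.     3.037] F [ 0.6  0.5 -0.5] T [-0.   -0.01  0.  ] op 0.716 q6 -1.34
  d cm [-0.02 -0.01  0.7 ] roll -0.2
```

Emit:
drive_tool([
  [0.5,[0,0,0.4],0],
  [0.5,[0,0,0.8],0],
  [0.5,[0,0,1.2],0],
  [0.5,[0,0,1.4],0],
])

```text
clock: 20.48
eef_pos: [545.0, 68.6, 67.7]
tcp_rot: [-3.141, -0.001, 3.037]
contact_force: [-0.3, -0.6, -1.7]
opening: 0.719
```

```bash
python3 -c "
from h import *
go(545.3,68.6,45,3.04)
"
```

```text
t 20.48 pos [545.   68.6  67.7] rpy [-3.141e+00 -1.000e-03  3.037e+00] F [-0.3 -0.6 -1.7] T [ 0.03 -0.01 -0.03] op 0.719 q6 -1.34
  d cm [-0.04  0.    2.27] roll -0.2
```

Emit:
drive_tool([
  [0.5,[0,0,0.6],0],
  [0.5,[0,0,1.2],0],
  [0.5,[0,0,1.8],0],
  [0.5,[0,0,2.3],0],
  [0.5,[0,0,2.4],0],
  [0.5,[0,0,2.4],0],
])

```text
clock: 21.22
eef_pos: [545.0, 68.6, 43.6]
tcp_rot: [-3.141, -0.001, 3.037]
contact_force: [0.2, -0.6, -0.8]
opening: 0.718
```

```bash
python3 -c "
from h import *
go(545.3,68.6,42,3.04)
"
```

```text
t 21.23 pos [545.   68.6  43.6] rpy [-3.141e+00 -1.000e-03  3.037e+00] F [ 0.2 -0.6 -0.8] T [0.   0.01 0.03] op 0.718 q6 -1.34
  d cm [-0.03  0.    0.16] roll -0.2
```

Emit:
drive_tool([
  [0.5,[0,0,0.15],0],
  [0.5,[0,0,0.2],0],
  [0.5,[0,0,0.2],0],
  [0.0,[0,0,0.15],0],
  [0.0,[0,0,0.15],0],
  [0.0,[0,0,0.15],0],
  [0.0,[0,0,-3],0],
  [0.0,[0,0,-8],0],
  [0.0,[0,0,-11],0],
  [0.0,[0,0,-11],0],
])

```text
clock: 22.48
eef_pos: [546.8, 68.9, 156.0]
tcp_rot: [3.141, 0.004, 3.037]
contact_force: [-0.6, -0.1, 0.1]
opening: 1.001
```

```bash
python3 -c "
from h import *
go(427.3,-196.2,150,1.57)
f=snap('side','side9')
cv2.imwrite('pics/side9c.png',cv2.resize(f['color'][150:250,260:400,::-1],None,fx=5,fy=5,interpolation=cv2.INTER_CUBIC))
"
```

```text
t 22.48 pos [546.8  68.9 156. ] rpy [3.141 0.004 3.037] F [-0.6 -0.1  0.1] T [-0.04 -0.    0.03] op 1.001 q6 -1.34
  d cm [  9.12 -27.61   0.55] roll 84.1
```

View pics/side9c.png

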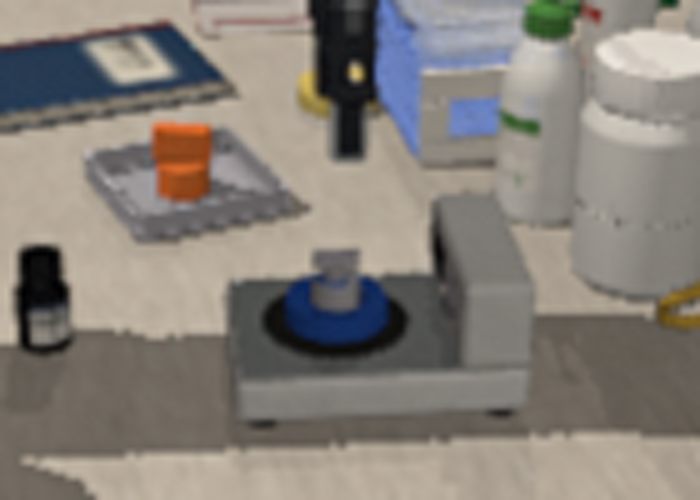

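The blue collar sits flat on the pad round the spindle (crop 337,310). The cap still stands upright in the tray (crop 183,160). Now the green collar.

Emit:
drive_tool([
  [0.0,[9.12,-27.61,0.5],84],
  [0.0,[9.12,-27.61,0.5],84],
  [0.0,[9.12,-27.61,0.5],84],
  [0.0,[9.12,-27.61,0.5],84],
  [0.0,[9.12,-27.61,0.5],84],
  [0.0,[9.12,-27.61,0.5],84],
  [0.0,[9.12,-27.61,0.5],84],
  [0.0,[9.12,-27.61,0.5],84],
  [0.0,[9.12,-27.61,5.5],84],
  [0.0,[9.12,-27.61,10],84],
  [0.0,[9.12,-27.61,11],84],
  [0.0,[9.12,-27.61,11],84],
])

```text
clock: 24.02
eef_pos: [425.6, -196.1, 43.7]
tcp_rot: [-3.141, -0.001, 1.571]
contact_force: [0.3, 0.3, 0.2]
opening: 1.0
```

```bash
python3 -c "
from h import *
f=snap('side','side10')
go(427.3,-196.2,0.5,1.57)
cv2.imwrite('pics/side10c.png',cv2.resize(f['color'][200:320,240:400,::-1],None,fx=5,fy=5,interpolation=cv2.INTER_CUBIC))
"
```

```text
t 24.07 pos [ 426.5 -196.5   44.7] rpy [3.141 0.    1.571] F [ 0.4 -0.2 -0.5] T [ 0.05  0.01 -0.  ] op 1.001 q6 -0.44
  d cm [0.03 0.08 4.42] roll 0.1
```

View pics/side10c.png

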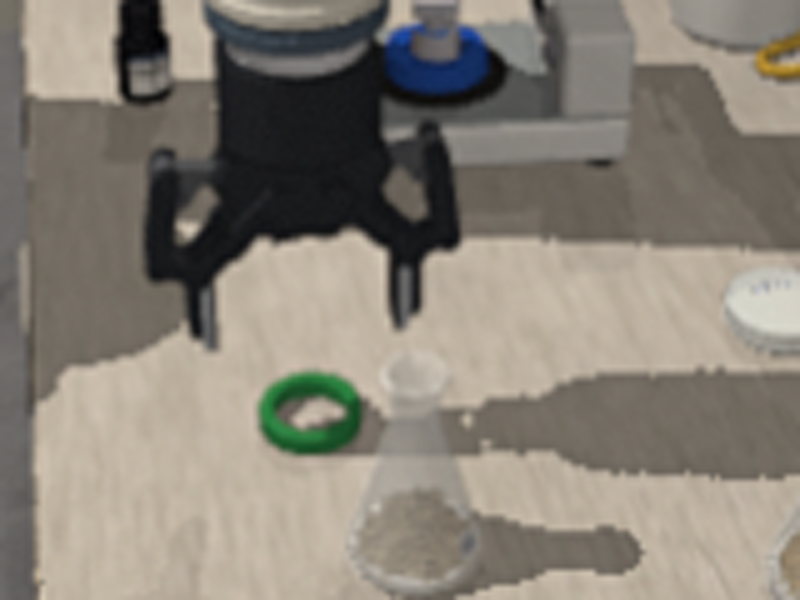

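The fingers (crop 205 and 405) straddle the green ring (crop 310,413) and the flask is well in front. Lowering and gripping.

Emit:
drive_tool([
  [0.0,[0.03,0.08,2],0],
  [0.0,[0.03,0.08,3.8],0],
  [0.0,[0.03,0.08,4.3],0],
  [0.0,[0.03,0.08,4.3],0],
  [0.6,[0.03,0.08,4.3],0],
  [0.6,[0.03,0.08,4.3],0],
  [0.6,[0.03,0.08,4.3],0],
  [0.6,[0.03,0.08,4.3],0],
  [0.6,[0.03,0.08,4.3],0],
])

```text
clock: 25.2
eef_pos: [427.7, -196.4, 2.5]
tcp_rot: [3.14, 0.001, 1.571]
contact_force: [-2.0, 1.0, 11.0]
opening: 0.574
```

```bash
python3 -c "
from h import *
go(427.3,-196.2,0.5,3.04)
"
```

```text
t 25.2 pos [ 427.7 -196.4    2.5] rpy [3.140e+00 1.000e-03 1.571e+00] F [-2.  1. 11.] T [0.13 0.29 0.08] op 0.574 q6 -0.43
  d cm [ 0.02 -0.04  0.2 ] roll -84.1
```

Emit:
drive_tool([
  [0.0,[0,0,0],0],
  [0.0,[0,0,0],0],
  [0.0,[0,0,0],0],
  [0.0,[0,0,0],-10],
  [0.0,[0,0,0],-20],
  [0.0,[0,0,0],-30],
  [0.0,[0,0,0],-40],
  [0.0,[0,0,0],-50],
  [0.0,[0,0,0],-60],
  [0.0,[0,0,0],-70],
  [0.0,[0,0,0],-80],
  [0.0,[0,0,0],-84],
])

```text
clock: 26.7
eef_pos: [427.6, -196.3, 2.4]
tcp_rot: [-3.141, 0.002, 3.041]
contact_force: [-0.9, -0.7, -0.5]
opening: 0.999
```

Emit:
drive_tool([
  [0.0,[0,0,0.1],0],
  [0.6,[0,0,0.1],0],
  [0.6,[0,0,0.1],0],
  [0.6,[0,0,0.1],0],
  [0.6,[0,0,0.1],0],
  [0.6,[0,0,0.1],0],
])

```text
clock: 27.45
eef_pos: [427.6, -196.3, 1.9]
tcp_rot: [-3.141, 0.002, 3.04]
contact_force: [-2.6, 0.8, 10.3]
opening: 0.584
```

```bash
python3 -c "
from h import *
go(545.1,68.7,115,3.04)
"
```

```text
t 27.45 pos [ 427.6 -196.3    1.9] rpy [-3.141e+00  2.000e-03  3.040e+00] F [-2.6  0.8 10.3] T [ 0.15  0.35 -0.14] op 0.584 q6 -1.9
  d cm [ -9.02  27.55 -11.3 ] roll 0.0
```

Emit:
drive_tool([
  [0.6,[0,0,-5],0],
  [0.6,[0,0,-11.3],0],
  [0.6,[-1.8,5.5,-11.3],0],
  [0.6,[-3.6,11,-11.3],0],
  [0.6,[-5.4,16.5,-11.3],0],
  [0.6,[-7.2,22,-11.3],0],
  [0.6,[-9.02,27.55,-11.3],0],
  [0.6,[-9.02,27.55,-11.3],0],
  [0.6,[-9.02,27.55,-11.3],0],
  [0.6,[-9.02,27.55,-11.3],0],
])

```text
clock: 28.7
eef_pos: [544.4, 67.6, 114.8]
tcp_rot: [-3.141, 0.001, 3.039]
contact_force: [-0.4, -0.2, -1.9]
opening: 0.584
```

```bash
python3 -c "
from h import *
f=snap('side','side11')
go(545.1,68.7,84,3.04)
cv2.imwrite('pics/side11c.png',cv2.resize(f['color'][150:250,260:400,::-1],None,fx=5,fy=5,interpolation=cv2.INTER_CUBIC))
"
```

```text
t 28.75 pos [544.5  67.6 114.9] rpy [-3.141e+00  1.000e-03  3.039e+00] F [ 0.6  0.6 -1.2] T [-0.01  0.04 -0.01] op 0.582 q6 -1.35
  d cm [-0.05  0.12  3.09] roll -0.1
```

View pics/side11c.png

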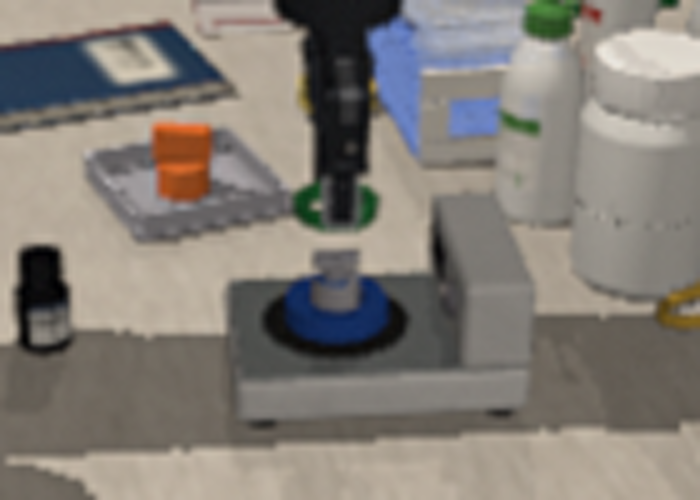

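The green ring is held level over the spindle (crop column 336, spindle 336). Lowering.

Emit:
drive_tool([
  [0.6,[-0.05,0.1,1.2],0],
  [0.6,[-0.05,0.1,2.1],0],
  [0.6,[-0.05,0.1,2.5],0],
  [0.6,[-0.05,0.1,2.8],0],
  [0.6,[-0.05,0.1,3.1],0],
  [0.6,[-0.05,0.1,3.3],0],
  [0.6,[-0.05,0.1,3.3],0],
])

```text
clock: 29.62
eef_pos: [545.1, 68.6, 81.8]
tcp_rot: [-3.141, 0.001, 3.039]
contact_force: [0.2, -0.8, -1.6]
opening: 0.584
```

```bash
python3 -c "
from h import *
go(545.1,68.7,62,3.04)
"
```

```text
t 29.62 pos [545.1  68.6  81.8] rpy [-3.141e+00  1.000e-03  3.039e+00] F [ 0.2 -0.8 -1.6] T [ 0.01 -0.    0.03] op 0.584 q6 -1.34
  d cm [0.   0.02 1.98] roll -0.1
```

Emit:
drive_tool([
  [0.6,[0,0,0.4],0],
  [0.6,[0,0,0.8],0],
  [0.6,[0,0,1.2],0],
  [0.6,[0,0,1.6],0],
  [0.6,[0,0,2.0],0],
  [0.6,[0,0,2.1],0],
  [0.6,[0,0,2.1],0],
])

```text
clock: 30.5
eef_pos: [545.2, 68.5, 60.8]
tcp_rot: [-3.141, 0.001, 3.039]
contact_force: [-0.1, 0.6, -0.7]
opening: 0.578
```

```bash
python3 -c "
from h import *
go(545.1,68.7,58,3.04)
"
```

```text
t 30.5 pos [545.2  68.5  60.8] rpy [-3.141e+00  1.000e-03  3.039e+00] F [-0.1  0.6 -0.7] T [-0.03  0.07  0.03] op 0.578 q6 -1.34
  d cm [0.01 0.02 0.28] roll -0.1
```

Emit:
drive_tool([
  [0.6,[0,0,0.15],0],
  [0.6,[0,0,0.25],0],
  [0.6,[0,0,0.25],0],
  [0.0,[0,0,0.2],0],
  [0.0,[0,0,0.2],0],
  [0.0,[0,0,0.2],0],
  [0.0,[0,0,-3],0],
  [0.0,[0,0,-8],0],
  [0.0,[0,0,-12],0],
  [0.0,[0,0,-12],0],
])

```text
clock: 31.75
eef_pos: [547.1, 68.9, 184.1]
tcp_rot: [3.141, 0.007, 3.039]
contact_force: [-0.2, 0.7, -0.3]
opening: 1.002
```

Emit:
drive_tool([
  [0.0,[10,-20,-2],0],
  [0.0,[10,-20,-2],0],
  [0.0,[10,-20,-2],0],
  [0.0,[10,-20,-2],0],
  [0.0,[10,-20,-2],0],
])

```text
clock: 32.38
eef_pos: [425.3, -121.3, 202.6]
tcp_rot: [3.141, 0.006, 3.035]
contact_force: [-0.7, 0.3, -0.3]
opening: 1.002
```

```bash
python3 -c "
from h import *
f=snap('side','side12'); g=snap('top','top12')
go(545.1,68.7,62,3.04)
cv2.imwrite('pics/side12c.png',cv2.resize(f['color'][150:320,240:440,::-1],None,fx=3.5,fy=3.5,interpolation=cv2.INTER_CUBIC))
cv2.imwrite('pics/top12c.png',cv2.resize(g['color'][140:260,180:360,::-1],None,fx=4.4,fy=4.4,interpolation=cv2.INTER_CUBIC))
"
```

```text
t 32.48 pos [ 426.7 -119.8  202.6] rpy [3.14  0.007 3.037] F [ 0.4  0.1 -0.4] T [0.01 0.   0.02] op 1.003 q6 -1.75
  d cm [-9.72 19.96 14.15] roll -0.2
```

View pics/side12c.png

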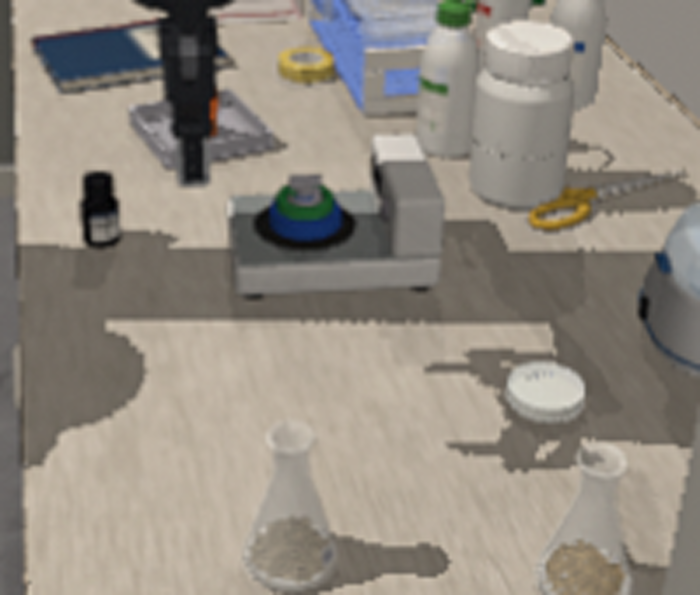

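View pics/top12c.png

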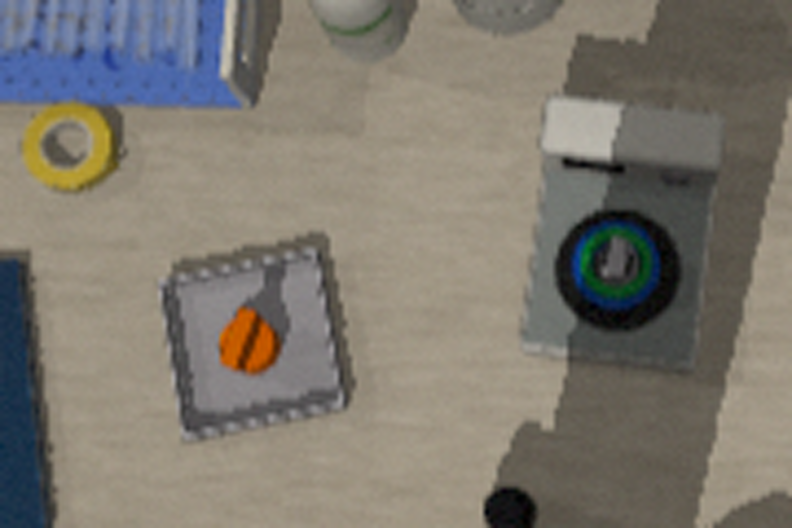

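The top view shows the cap in the middle of the tray (crop 250,342). The green and blue rings lie concentric round the spindle (crop 615,262). One height check on the rings before handing in.

Run:
```python
from h import *
f=r.grab_frame('side')
hsv=cv2.cvtColor(f['color'],cv2.COLOR_RGB2HSV)
for n,lo,hi,R,h,zs in [('blue',(105,120,25),(130,255,255),32,16,(40,44)),('green',(50,80,20),(90,255,255),26,12,(56,60,66))]:
    m=cv2.inRange(hsv,lo,hi); o=np.zeros_like(m); o[190:230,305:350]=m[190:230,305:350]; ys,xs=np.nonzero(o)
    print(n,xs.min(),xs.max(),ys.min(),ys.max())
    for z in zs:
        P=projs(f,cyl((545.1,68.6),R,h,z)); print('  z',z,P.min(0).round(1),P.max(0).round(1))
for t in ['spindle_foot','narrow_collar']:print(t,[(x['at'],x['score']) for x in r.spot_point(t,'side')[:2]])
go(0,0,0)
```

```text
blue 317 337 208 218
  z 40 [316.2 203.8] [336.9 218.5]
  z 44 [316.2 202.7] [336.9 217.4]
green 319 334 203 212
  z 56 [318.1 201.3] [335. 213.]
  z 60 [318.1 200.2] [335.1 211.8]
  z 66 [318.1 198.5] [335.1 210.1]
spindle_foot [([325.6, 213.2], 0.64), ([324.6, 210.6], 0.27)]
narrow_collar [([323.6, 209.3], 0.43)]
t 32.62 pos [ 427.3 -119.   202.8] rpy [3.141 0.006 3.04 ] F [ 0.7 -0.2  0. ] T [-0.03  0.01 -0.03] op 1.001 q6 -1.75
  d cm [43.85  7.48 20.  ] roll 0
```

Both rings match their home heights: blue at z = 40 mm and green at 56 mm. Handing in.

```bash
python3 -c "
from rig import r
print(r.sign_off())"
```

```text
the job is handed in; nothing more can be done
None
```

The mixer is ready and I handed the job in at about 32.6 s of the 72 s allowed; the hand-in reports no verdict.

- **Cap:** it turned freely anticlockwise, so the thread was right-hand. I turned it about 80°, lifted it off and stood it in the tray. The last top picture shows it upright near the middle.
- **Collars:** I gripped each collar twice, at right angles, to centre it, then lowered it over the spindle. Readings while lowering showed no contact (under 2 N).
- **Last checks:** the ring pixels in the side view fit collars at their home heights (blue underside at 40 mm, green at 56 mm), centred on the spindle axis to about 1 mm. The upper edges were slightly darker than my colour limits, so I relied on the lower and side edges.
- **Robot and bystanders:** the gripper was open and clear of everything at hand-in. The flasks, dish, bottle and tape roll look unmoved in the last pictures; I judged this by eye and did not measure it.
- **Disagreement:** the side camera put the spindle's y about 3 mm lower than the top camera. I used the top view and the position felt with the cap, and both collars went on there without touching.

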